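# Stack wood bars crosswise on a tray and load the drying oven

### The job

Stack all the wooden bars on the tray as an open drying stack: layers of two parallel bars, the bottom pair on the two dark strips, each layer centred and crosswise to the one below with the same spacing as the strips (fill a layer before starting the next; an odd last bar lies alone on top). Then slide the loaded tray by its handle into the low oven until it is fully home against the stop, with the stack still standing, and after that push the oven's lever right over to the far side to switch it on. Leave the bottle, tape and timer alone.

Things in the scene. Friction and masses are not known exactly. Their poses are not given: they have to be found in the camera images.
- tray: Loose aluminium tray 140 x 140 mm, about 0.45 kg, floor 4 mm thick, rims 9 mm high on the two sides and the handle side. Origin: centre of its underside, z up, x away from the handle. Two flat dark strips (110 x 22 mm, along x) on its floor at y = +30 and -30 mm mark the places of the bottom pair. It can be dragged over the bench by its handle, loaded.
- tray_grip (a point): Point on the tray's straight black handle to pinch from above, across the tray's y: at x = -125 mm, z = 22 mm in the tray's frame. The handle is 85 mm long along x (x = -155 to -70 mm), 16 mm wide, from z = 4 to 32 mm.
- oven_home (a point): Where the tray's origin lies when the tray is fully home, 1 mm short of the oven's back stop, on the bench (z = 0); x points into the oven, y to its left: the tray's axes then agree with these. The handle then stands out of the oven's front.
- oven: White low drying oven fixed on the bench, 155 mm deep, 196 wide, 67 high. Origin and axes as oven_home. Open front at x = -75 mm, stop at x = +71 mm. Inside 152 mm wide (tray 140), slightly flared at the mouth, 60 mm high under the roof; two side lips, undersides 15 mm over the bench, 133 mm apart, reach over the tray's rims. The tray runs in on the bench, no sill.
- oven_lever (a joint): Switch lever on the oven's roof, near the front right corner. 0 (about 0.0 to 0.12 at the start) = off, leaning to the robot; 1.0 = on, leaning away to the oven's +x. It turns stiffly and stays where it is left.
- oven_lever_tip (a point): The free end of that black lever (it moves with it). The lever is 55 mm long and its pivot lies at x = -35, y = -68 mm in the oven's frame, low in a grey block on the roof; push the tip in the oven's +x direction by about 55 mm.
- board: Grey board fixed on the bench, 270 x 215 x 6 mm, origin at the centre of its underside; the bars lie on it at the start.
- bar_0: Loose wooden bar, 110 mm along its x, 22 mm along its y, 15 mm thick, 35 g; all bars are alike; 4 to 6 of the six are there. Origin at its centre; at the start it lies flat on the board.
- bar_1: Loose wooden bar, 110 mm along its x, 22 mm along its y, 15 mm thick, 35 g; all bars are alike; 4 to 6 of the six are there. Origin at its centre; at the start it lies flat on the board.
- bar_2: Loose wooden bar, 110 mm along its x, 22 mm along its y, 15 mm thick, 35 g; all bars are alike; 4 to 6 of the six are there. Origin at its centre; at the start it lies flat on the board.
- bar_3: Loose wooden bar, 110 mm along its x, 22 mm along its y, 15 mm thick, 35 g; all bars are alike; 4 to 6 of the six are there. Origin at its centre; at the start it lies flat on the board.
- bar_4: Loose wooden bar, 110 mm along its x, 22 mm along its y, 15 mm thick, 35 g; all bars are alike; 4 to 6 of the six are there. Origin at its centre; at the start it lies flat on the board.
- bar_5: Loose wooden bar, 110 mm along its x, 22 mm along its y, 15 mm thick, 35 g; all bars are alike; 4 to 6 of the six are there. Origin at its centre; at the start it lies flat on the board.
- bottle: Bystander: small screw-cap bottle, 50 mm diameter, 106 mm high, origin at the centre of its underside. Leave alone.
- tape: Bystander: roll of tape lying flat, 96 mm diameter, 25 mm high, origin at the centre of its underside. Leave alone.
- timer: Bystander: bench timer, 62 x 72 x 20 mm, origin at the centre of its underside. Leave alone.
Things that resemble listed ones, but are neither listed nor needed, are in the scene too. What is shaped like the bar_0 but red is not meant.

How it is judged:
By the outcome, as a careful person would: the job done as asked, in the order asked, and still so for the second after the job is handed in, with the robot touching nothing.
Of bar_0, bar_1, bar_2, bar_3, bar_4, bar_5 only 4 to 6 are there at a start; the rules pass over those that are not, and their reading is None.
At some moment in a run one of tray may be knocked a few centimetres aside while the robot is not near it.
Once in a run the grip may slacken for a moment while it holds something.
It also fails if it takes over 210 s, if anything falls off the work surface, if the arm or the gripper's body presses on something with over 40 N, if the wrist force passes 120 N, or if a joint passes its speed limit or range.

### The arm

A 6-joint arm with a two-finger parallel gripper is mounted at the origin on a cart in front of the work surface, level with it; the furniture and walls round the work are solid. World frame = base frame: x ahead of the robot, y to its left, z up, the work surface at z = 0. Lengths are in m, angles in degrees, forces in N, time in s.
With the tool pointing down it reaches from about 0.325 to 0.775 m from the base axis. Payload 9.3 kg.
Tool frame: the origin (TCP) lies midway between the tips of the shut fingers; the grasp point (between the pads) lies 19 mm behind it; z points along the fingers, y is the line along which they close (so a half turn about z gives the same grasp; the last joint's range is limited). The gripper opens to 85 mm and grips with 20 to 120 N. Pads are 22 mm wide; open, the fingers measure 114 mm over their backs; the gripper's body (76 mm by 85 mm) begins 54 mm behind the grasp point. The pads swing forward as they close: fully open they stand 13 mm farther back than shut.
Start: joints at [-82.941, 14.817, 1.232, 76.415, 0, 81.257], TCP at [0.15, -0.529, 0.231] pointing down, gripper open.
Joint ranges: [-174.27, 174.27], [-52.1, 104.24], [-59.71, 78.15], [-110.17, 111.67], [-87.03, 83.33], [-180, 180]. Speed limits (degrees/s): [127.2, 127.2, 159.86, 180, 180, 180].

### API

Orientations are given as a 3x3 rotation matrix whose columns are the frame's x, y, z axes.
In Python, from plant import manip, capture gives the robot as it stands. The module is installed in compiled form; this text tells all that it offers.
- The arm moves only by the shell command python3 -m creep 'ROWS' [FORCE]. ROWS is JSON, a list of rows, each a list of 5 numbers: the shift along the tool's x, y, z in cm, then the turn about the tool's z in degrees, then the opening, from 0 (shut) to 1 (fully open). In form: [[dx, dy, dz, yaw, gripper], ...]. A call has 1 to 20 rows; each row shifts and turns the commanded pose from where the row before left it, along the tool's axes as they then stand; what a row does not reach is not made up. A row lasts 1/12 s, in which the tool goes at most 41.7 mm and 7.16 degrees, less where a joint would pass 70% of its speed; a pose out of reach is approached as far as the arm can. A call is refused whole if a number of a shift passes 4.17 or a number of a turn 7.16, either way. A call with a gripper value outside its range is refused whole. The fingers move at their own pace and stop on an object; FORCE is the grip in N (left out, the last holds). Time passes only in rows, so rows that do not move let the fingers close. It gives the time, the measured TCP pose, the force, the opening and the grip force at its end, in the units of the state.
- manip.sense(): the state, without advancing time (a new reading comes with each control period).
- capture(name): name is "scene" or "top" or "wrist"; returns a dict with "img" (384x512x3 uint8, red, green, blue), "intrinsics" (3x3 intrinsics, pixels), "R" (3x3) and "t" (3): a world point X has camera coordinates R X + t. Camera axes: x right, y down, z forward; pixel columns grow to the right and rows downward; lengths in m; the calibration is good to about 2 mm. A picture is of the moment at which its call begins. There is no depth.
- manip.hand_in(): hands the job in; it is judged then, once.
The state is a dict: "t": time; "joints": joint angles; "joint_velocities": joint speeds; "tau": joint torques, N m; "tool_pos": TCP position; "eef_rot": TCP orientation; "ft_force": force on the tool from outside, world axes, zero at the start; "moment": the same for the moment, N m; "opening": finger opening in m; "finger_force": force on a finger pad.
Only numpy, scipy, OpenCV 4.12 (cv2) and the standard library are available. Lean on these libraries where they do the work, as an engineer would, in place of code of your own. Each camera call takes 0.05 s, during which the arm holds its last target. There are 200 camera calls.

## Working session

There is one attempt and no reset: what is moved stays moved. The work goes in short steps, Python scripts to look and compute and a shell command to move; the robot and the scene stay as the last step left them, time stands still between calls to the robot, and variables do not carry over. Pictures are saved under pics/ and viewed, at most 14 in all, crops included, and the job is handed in when it is done.

```bash
mkdir -p pics; cat > h.py <<'E'
import numpy as np, cv2
from plant import manip, capture
def snap(n,f):
    c=capture(n); cv2.imwrite('pics/'+f+'.png',cv2.cvtColor(c['img'],cv2.COLOR_RGB2BGR)); np.savez('pics/'+f+'.npz',**c); return c
def ray(c,u,v,z):
    d=c['R'].T@np.linalg.inv(c['intrinsics'])@np.array([u,v,1.]); o=-c['R'].T@c['t']
    return o+d*(z-o[2])/d[2]
def px(c,X):
    p=c['intrinsics']@(c['R']@np.array(X,float)+c['t']); return p[:2]/p[2]
E
python3 - <<'E'
from h import *
a=snap('top','top0'); b=snap('scene','scene0')
for c in(a,b): print(-c['R'].T@c['t'],c['R'][2])
s=manip.sense(); print(s['tool_pos'],s['eef_rot'],s['opening'],s['t'])
E
```

```text
[0.41671957 0.02466268 1.207615  ] [ 0.13891741 -0.00768245 -0.99027417]
[-0.19546582 -0.69248525  0.55093378] [ 0.66884618  0.63558271 -0.38558968]
[ 0.14975193 -0.5289644   0.23070491] [[ 9.62205586e-01  2.72324060e-01 -1.31817806e-04]
 [ 2.72324010e-01 -9.62204809e-01  1.24034319e-03]
 [ 2.10939567e-04 -1.22936230e-03 -9.99999222e-01]] 0.08557272444906038 0.1
```

View pics/top0.png

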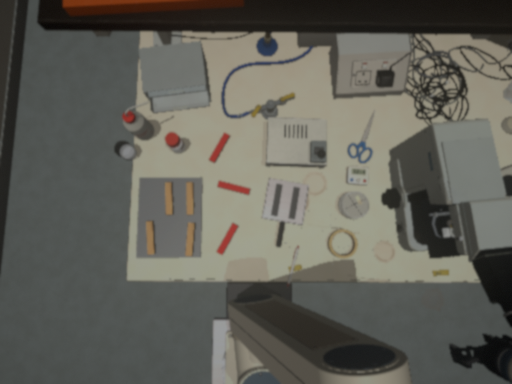

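View pics/scene0.png

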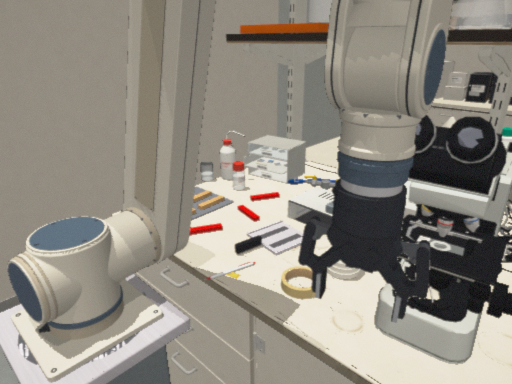

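The top view shows 4 wooden bars on the board, around (169,198), (190,198), (151,237) and (190,238). The tray is at (286,202) with its handle towards the robot, and the oven is at (296,142) with the lever near (320,152). Three red bars are decoys.

```bash
cat > m.py <<'E'
from h import *
def rect(c,mask,z,amin,amax,roi):
    u0,v0,u1,v1=roi; m=np.zeros_like(mask,np.uint8); m[v0:v1,u0:u1]=mask[v0:v1,u0:u1]*255
    out=[]
    for k in cv2.findContours(m,cv2.RETR_EXTERNAL,cv2.CHAIN_APPROX_NONE)[0]:
        A=cv2.contourArea(k)
        if not amin<A<amax: continue
        P=np.array([ray(c,*p,z)[:2] for p in k[:,0,:]],np.float32)*1000
        (cx,cy),(w,h),a=cv2.minAreaRect(P)
        if w<h: w,h,a=h,w,a+90
        a=(a+90)%180-90
        out.append((round(cx,1),round(cy,1),round(w),round(h),round(a,1)))
    return out
def hsv(c): return [x.astype(int) for x in cv2.split(cv2.cvtColor(c['img'],cv2.COLOR_RGB2HSV))]
E
python3 - <<'E'
from m import *
c=dict(np.load('pics/top0.npz')); H,S,V=hsv(c)
print('bars',rect(c,(H>8)&(H<22)&(S>80)&(V>120),.021,60,500,(137,175,205,260)))
print('red',rect(c,((H<6)|(H>174))&(S>120)&(V>100),.015,60,500,(200,120,260,260)))
print('dark',rect(c,(V<90),.004,30,900,(255,170,315,260)))
print('board',rect(c,(S<40)&(V<150),.006,1500,9000,(130,170,210,265)))
u0,v0,u1,v1=200,100,380,270
cv2.imwrite('pics/crop1.png',cv2.resize(cv2.cvtColor(c['img'][v0:v1,u0:u1],cv2.COLOR_RGB2BGR),None,fx=3.5,fy=3.5,interpolation=cv2.INTER_CUBIC))
E
```

```text
bars [(409.0, 239.6, 105, 19, -2.2), (413.1, 371.0, 103, 20, 5.7), (544.9, 243.6, 108, 17, 1.9), (544.3, 314.9, 108, 20, 5.4)]
red [(411.3, 116.2, 105, 18, -28.7), (582.8, 97.8, 104, 17, 76.2), (721.5, 149.2, 105, 19, -28.1)]
dark [(428.6, -60.8, 79, 14, -10.5), (533.3, -107.9, 101, 14, -9.9), (543.5, -48.5, 101, 14, -9.6)]
board [(483.6, 312.7, 275, 224, 0.4)]
```

View pics/crop1.png

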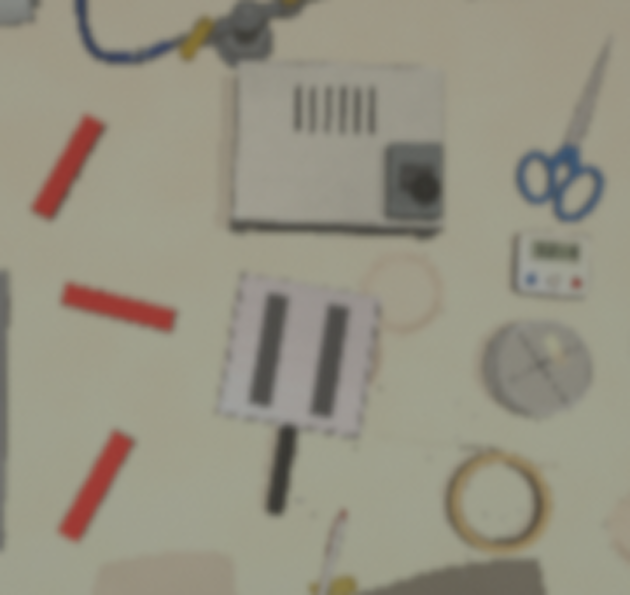

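The crop matches the measured sizes. The oven roof corners are at about crop (238,62), (445,68), (440,228) and (233,222). The lever knob is at about (425,187) and the grey block's front right corner is at (440,217).

```bash
python3 - <<'E'
from m import *
c=dict(np.load('pics/top0.npz'))
f=lambda u,v,z: ray(c,u/3.5+200-.5,v/3.5+100-.5,z)*1000
C=[f(*p,.067) for p in((238,62),(445,68),(440,228),(233,222))]
for p in C: print(p.round())
print([np.linalg.norm(C[i]-C[i-1]).round() for i in range(4)])
l=C[0]+C[3]-C[1]-C[2]; print('yaw',np.degrees(np.arctan2(l[1],l[0]))-90)
x=C[0]+C[1]-C[2]-C[3]; print('yaw',np.degrees(np.arctan2(x[1],x[0])),'centre',sum(C)/4)
print('tip',f(425,187,.11),f(425,187,.1))
E
python3 -m creep '[[0,-4,0,-7,0.5],[0,-4,0,-7,0.5],[0,-4,0,-7,0.5]]'
```

```text
[812. -16.  67.]
[ 807. -213.   67.]
[ 652. -205.   67.]
[656. -11.  67.]
[np.float64(155.0), np.float64(197.0), np.float64(156.0), np.float64(194.0)]
yaw -1.255733084875672
yaw -2.29100265695945 centre [ 731.94882777 -111.11780651   67.        ]
tip [ 680.93930497 -183.37459866  110.        ] [ 683.34652183 -185.2699561   100.        ]
t: 0.35
tool_pos: [0.1036, -0.4174, 0.2302]
eef_rot: [[0.796, 0.605, 0.0], [0.605, -0.796, 0.002], [0.001, -0.002, -1.0]]
ft_force: [-1.3, -1.0, 0.8]
opening: 0.052
finger_force: 0.0
```

```bash
python3 -m creep '[[0,0,0,-7.15,0.5],[0,0,0,-7.15,0.5],[0,0,0,-7.15,0.5],[0,0,0,-7.15,0.5],[0,0,0,-7.15,0.5],[0,0,0,-7.15,0.5],[0,0,0,-7.15,0.5],[0,0,0,-7.15,0.5],[0,0,0,-7.15,0.5],[0,0,0,-7.15,0.5],[0,0,0,-7.15,0.5],[0,0,0,-7.15,0.5],[0,0,0,-7.15,0.5],[0,0,0,-7.15,0.5],[0,0,0,-7.15,0.5],[0,0,0,-7.15,0.5],[0,0,0,-7.15,0.5],[0,0,0,-7.15,0.5],[0,0,0,-7.15,0.5],[0,0,0,-7.15,0.5]]' >/dev/null
python3 -m creep '[[-4,0,0,0,0.5],[-4,0,0,0,0.5],[-4,0,0,0,0.5],[-4,0,0,0,0.5],[-4,0,0,0,0.5],[-2,0,0,0,0.5],[0,0,0,0,0.5]]'
python3 -m creep '[[-0.6,3.8,0,0,0.5],[-0.6,3.8,0,0,0.5],[-0.6,3.8,0,0,0.5],[-0.6,3.8,0,0,0.5],[-0.6,3.8,0,0,0.5],[-0.6,3.8,0,0,0.5],[-0.6,3.8,0,0,0.5],[-0.6,3.8,0,0,0.5],[-0.6,3.8,0,0,0.5],[-0.6,3.8,0,0,0.5],[-0.6,3.8,0,0,0.5],[-0.6,3.8,0,0,0.5],[-0.6,3.8,0,0,0.5],[-0.6,3.8,0,0,0.5],[-0.6,3.8,0,0,0.5],[-0.6,3.8,0,0,0.5],[0,0,0,0,0.5],[0,0,0,0,0.5]]'
python3 - <<'E'
from m import *
c=snap('wrist','w0');print(-c['R'].T@c['t'],c['R'][2]);print(manip.sense()['joints'])
c=snap('top','top1');H,S,V=hsv(c)
print('bars',rect(c,(H>8)&(H<22)&(S>80)&(V>120),.021,60,500,(137,175,205,260)))
E
```

```text
t: 2.6
tool_pos: [0.327, -0.4194, 0.2303]
eef_rot: [[-1.0, -0.0, 0.0], [-0.0, 1.0, 0.001], [-0.0, 0.001, -1.0]]
ft_force: [-1.3, 0.1, -0.3]
opening: 0.0426
finger_force: 0.0
t: 4.1
tool_pos: [0.4211, 0.189, 0.2308]
eef_rot: [[-1.0, -0.0, -0.001], [-0.0, 1.0, -0.0], [0.001, -0.0, -1.0]]
ft_force: [-0.6, -0.5, -1.0]
opening: 0.0425
finger_force: 0.0
[0.33585817 0.1888713  0.37348141] [ 0.32738542 -0.00106503 -0.94489029]
[ 1.36034612e+01  6.17500693e+00 -9.81337925e+00  7.40816035e+01
 -2.27965998e-02  1.37021042e+01]
bars [(544.9, 243.6, 108, 17, 1.9), (571.2, 318.2, 54, 17, 2.3)]
```

View pics/w0.png

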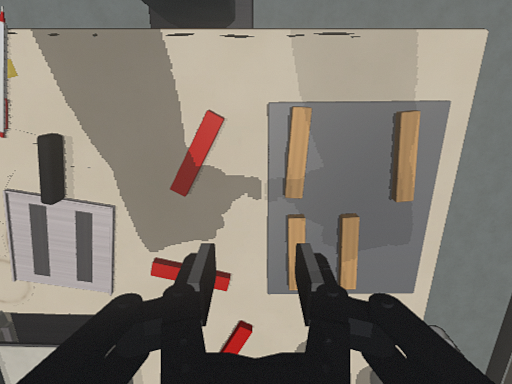

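The wrist view shows all 4 bars at (298,152), (405,155), (296,253) and (348,250). The tray with its strips is at (60,240). I'll refine the bar positions from this view.

```bash
cat >> m.py <<'E'
def bars(c,z,roi=(0,0,512,384),amin=600,amax=9000,vm=120):
    H,S,V=hsv(c); m=(H>8)&(H<22)&(S>80)&(V>vm)
    return rect(c,m,z,amin,amax,roi)
def go(x,y,z,yaw):  # shift in tool axes (cm) and turn
    s=manip.sense(); R=s['eef_rot']; d=np.array([x,y,z])-s['tool_pos']
    cur=np.degrees(np.arctan2(R[1,0],R[0,0])); print('go shift cm',(R.T@d*100).round(2),'turn',round((cur-yaw+180)%360-180,2))
E
python3 - <<'E'
from m import *
c=dict(np.load('pics/w0.npz'))
H,S,V=hsv(c); m=(H>8)&(H<22)&(S>80)
print(np.percentile(V[m],[5,25,50,75,95]))
for u,v in((300,150),(400,160),(410,160),(349,250),(356,250)): print(u,v,H[v,u],S[v,u],V[v,u])
for vm in (80,130,160,190): print(vm,bars(c,.021,vm=vm))
E
```

```text
[ 74.5 158.  167.  183.  192. ]
300 150 16 117 188
400 160 17 116 172
410 160 17 115 184
349 250 16 118 166
356 250 17 124 175
80 [(540.8, 243.1, 113, 21, 2.1), (540.1, 313.9, 115, 23, 4.5), (411.6, 369.8, 110, 23, 6.6), (407.2, 238.4, 109, 22, -2.9)]
130 [(543.2, 243.6, 109, 21, 3.0), (542.7, 314.6, 109, 21, 3.9), (411.6, 370.4, 109, 21, 5.8), (407.1, 238.7, 109, 22, -2.8)]
160 [(542.8, 314.8, 107, 20, 3.8), (411.8, 370.6, 107, 20, 5.8), (407.1, 239.1, 108, 21, -2.6)]
190 []
```

```bash
python3 - <<'E'
from m import *
go(.4071,.2388,.008,177.3)
E
```

```text
go shift cm [ 1.41  5.18 22.3 ] turn 2.51
```

```bash
python3 -m creep '[[0.7,2.6,2,0,0.5],[0.7,2.6,2,2.5,0.5],[0,0,4,0,0.5],[0,0,4,0,0.5],[0,0,4,0,0.5],[0,0,2,0,0.5],[0,0,2,0,0.5],[0,0,1.3,0,0.5],[0,0,1,0,0.5],[0,0,0,0,0.5],[0,0,0,0,0.5]]' 50
python3 -m creep '[[0,0,0,0,0],[0,0,0,0,0],[0,0,0,0,0],[0,0,0,0,0],[0,0,0,0,0],[0,0,0,0,0]]'
python3 -m creep '[[0,0,-1,0,0],[0,0,-2,0,0],[0,0,-4,0,0],[0,0,-4,0,0],[0,0,-4,0,0],[0,0,0,0,0]]'
```

```text
t: 5.12
tool_pos: [0.4079, 0.2384, 0.0084]
eef_rot: [[-0.999, 0.049, -0.001], [0.049, 0.999, -0.0], [0.001, -0.0, -1.0]]
ft_force: [0.1, -0.2, 0.5]
opening: 0.0425
finger_force: 0.0
t: 5.62
tool_pos: [0.4085, 0.2396, 0.0094]
eef_rot: [[-0.999, 0.047, 0.002], [0.047, 0.999, -0.0], [-0.002, -0.0, -1.0]]
ft_force: [-0.7, -3.2, 6.5]
opening: 0.0207
finger_force: 49.7
t: 6.12
tool_pos: [0.4105, 0.2409, 0.166]
eef_rot: [[-0.999, 0.047, 0.011], [0.047, 0.999, 0.004], [-0.011, 0.005, -1.0]]
ft_force: [0.9, -0.4, -0.9]
opening: 0.0204
finger_force: 49.1
```

```bash
python3 -m creep '[[-0.3,-4,-1.2,0,0],[-0.3,-4,-1.2,0,0],[-0.3,-4,-1.2,0,0],[-0.3,-4,-1.2,0,0],[-0.3,-4,-1.2,0,0],[-0.3,-3,0,0,0],[0,0,0,0,0],[0,0,0,0,0]]'
cat >> m.py <<'E'
def tray(c):
    H,S,V=hsv(c); r=rect(c,(V<100),.004,600,9000,(0,0,512,384))
    r=[a for a in r if 85<a[2]<120 and 14<a[3]<28]; print(r)
    for a in rect(c,(V<100),.032,600,9000,(0,0,512,384)): 
        if 55<a[2]<110 and a[3]<26: print('handle?',a)
    return r
E
python3 - <<'E'
from m import *
c=snap('wrist','w1'); tray(c)
t=snap('top','top2'); H,S,V=hsv(t); print('top',rect(t,(V<90),.004,30,900,(255,170,315,260)))
E
```

```text
t: 6.78
tool_pos: [0.4149, 0.0088, 0.2185]
eef_rot: [[-0.999, 0.051, 0.001], [0.051, 0.999, -0.0], [-0.001, -0.0, -1.0]]
ft_force: [-0.3, -0.3, -0.4]
opening: 0.0206
finger_force: 49.2
[(531.4, -108.4, 110, 23, -9.7)]
handle? (515.6, -98.9, 102, 21, -9.7)
top [(533.3, -79.7, 112, 79, -9.9)]
```

View pics/w1.png

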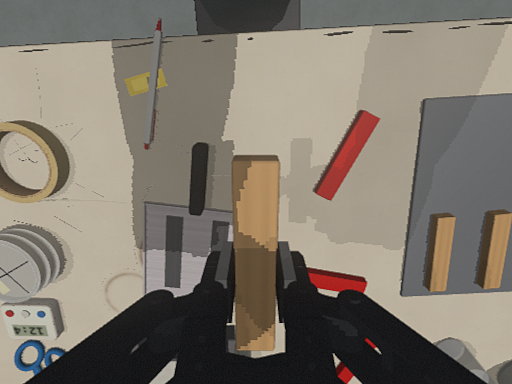

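The tray is clear: the right strip is at (172,250), 110x23 mm, as it should be. The bar is held straight at (256,250).

```bash
python3 - <<'E'
from m import *
c=dict(np.load('pics/w1.npz'))
print(ray(c,256,155,.230)*1000)
go(.5415,-.0492,.0085,170.3)
E
```

```text
[356.59007117  11.89791704 230.        ]
go shift cm [-12.94  -5.37  20.97] turn 6.98
```

```bash
python3 -m creep '[[-3.3,-1.35,0,0,0],[-3.3,-1.35,0,0,0],[-3.3,-1.35,0,0,0],[-3.2,-1.3,0,7,0],[0,0,4,0,0],[0,0,4,0,0],[0,0,4,0,0],[0,0,4,0,0],[0,0,0,0,0],[0,0,0,0,0]]'
python3 - <<'E'
from m import *
x,y=.5415+.002*.986,-.0492-.002*.1685
go(x,y,.0085,170.3)
c=snap('wrist','w2'); tray(c)
E
```

```text
t: 7.72
tool_pos: [0.5422, -0.0477, 0.0571]
eef_rot: [[-0.986, 0.166, -0.004], [0.166, 0.986, 0.001], [0.004, 0.0, -1.0]]
ft_force: [0.2, -0.6, 0.4]
opening: 0.0205
finger_force: 49.2
go shift cm [-0.18 -0.16  4.86] turn 0.12
[(580.3, 86.4, 91, 25, 76.0), (531.6, -108.4, 110, 23, -9.9)]
handle? (562.9, 69.2, 78, 22, 76.0)
handle? (521.2, -97.8, 94, 19, -9.9)
```

```bash
python3 -m creep '[[-0.2,-0.15,2,0,0],[0,0,1.5,0,0],[0,0,0.9,0,0],[0,0,0.4,0,0],[0,0,0,0,0],[0,0,0,0,0]]'
python3 -m creep '[[0,0,0,0,0.4],[0,0,0,0,0.4],[0,0,0,0,0.4],[0,0,0,0,0.4]]'
python3 -m creep '[[0,0,-2,0,0.4],[0,0,-4,0,0.4],[0,0,-4,0,0.5],[0,0,-4,0,0.5],[0,0,-4,0,0.5],[0,0,-3,0,0.5],[4,0,0,0,0.5],[4,0,0,0,0.5],[3,0,0,0,0.5],[0,0,0,0,0.5],[0,0,0,0,0.5]]'
python3 - <<'E'
from m import *
c=snap('wrist','w3'); tray(c); print(bars(c,.019,vm=130)); print('board bars',bars(c,.021,vm=130))
go(.543,.2436,.01,183)
E
```

```text
t: 8.27
tool_pos: [0.5458, -0.0512, 0.0114]
eef_rot: [[-0.986, 0.168, 0.002], [0.168, 0.986, -0.0], [-0.002, -0.0, -1.0]]
ft_force: [0.3, 0.3, -0.1]
opening: 0.0202
finger_force: 49.2
t: 8.6
tool_pos: [0.5451, -0.0513, 0.0104]
eef_rot: [[-0.986, 0.169, 0.001], [0.169, 0.986, -0.0], [-0.001, -0.0, -1.0]]
ft_force: [0.1, -0.2, -0.2]
opening: 0.0338
finger_force: 0.0
t: 9.52
tool_pos: [0.4355, -0.0325, 0.2209]
eef_rot: [[-0.986, 0.169, 0.002], [0.169, 0.986, -0.0], [-0.002, -0.0, -1.0]]
ft_force: [0.7, -0.5, 1.1]
opening: 0.0426
finger_force: 0.0
[]
[(543.8, -51.5, 107, 21, -9.2), (544.6, 245.2, 109, 21, 2.5), (396.6, -270.3, 96, 95, -24.8)]
board bars [(542.6, -51.4, 107, 21, -9.2), (543.5, 243.7, 109, 21, 2.5), (396.3, -268.8, 95, 94, -24.8)]
go shift cm [-5.79 29.04 21.07] turn -12.71
```

View pics/w3.png

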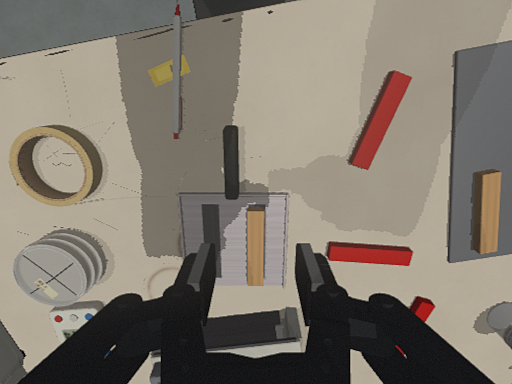

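Bar 1 lies on the left strip at (256,245), about 2 mm off and level. Next is bar A.

```bash
python3 -m creep '[[-0.7,3.6,0,0,0.5],[-0.7,3.6,0,0,0.5],[-0.7,3.6,0,0,0.5],[-0.7,3.6,0,0,0.5],[-0.7,3.6,0,0,0.5],[-0.7,3.6,0,0,0.5],[-0.7,3.6,0,0,0.5],[-0.7,3.6,0,-6.2,0.5],[0,0,0,-6.2,0.5],[0,0,4,0,0.5],[0,0,4,0,0.5],[0,0,4,0,0.5],[0,0,2,0,0.5],[0,0,0,0,0.5],[0,0,0,0,0.5],[0,0,0,0,0.5]]'
python3 - <<'E'
from m import *
go(.5434,.2437,.0105,182.7)
E
```

```text
t: 10.9
tool_pos: [0.5417, 0.2421, 0.0812]
eef_rot: [[-0.999, -0.047, 0.002], [-0.047, 0.999, 0.001], [-0.002, 0.0, -1.0]]
ft_force: [-0.0, -0.1, 0.6]
opening: 0.0428
finger_force: 0.0
go shift cm [-0.17  0.15  7.07] turn -0.0
```

```bash
python3 -m creep '[[-0.15,0.15,3,0,0.5],[0,0,2.5,0,0.5],[0,0,1.5,0,0.5],[0,0,0,0,0.5],[0,0,0,0,0.5],[0,0,0,0,0],[0,0,0,0,0],[0,0,0,0,0],[0,0,0,0,0],[0,0,0,0,0],[0,0,0,0,0]]'
python3 -m creep '[[0,0,-1,0,0],[0,0,-3,0,0],[0,0,-4,0,0],[0,0,-4,0,0],[0.32,-3.9,0,0,0],[0.32,-3.9,0,0,0],[0.32,-3.9,0,0,0],[0.32,-3.9,0,0,0],[0.32,-3.9,0,0,0],[0.32,-3.9,0,0,0],[0.32,-3.9,0,0,0],[0.32,-3.9,0,0,0],[0.32,-3.9,0,6.2,0],[0,0,0,6.2,0],[0,0,0,0,0],[0,0,0,0,0],[0,0,0,0,0]]'
python3 - <<'E'
from m import *
go(.5315,-.1084,.0085,170.3)
c=snap('wrist','w4'); print(bars(c,.019,vm=130)); tray(c)
t=snap('top','t4');print('top handle',rect(t,hsv(t)[2]<90,.03,30,900,(255,170,315,260)))
E
```

```text
t: 11.82
tool_pos: [0.5432, 0.2437, 0.0124]
eef_rot: [[-0.999, -0.047, 0.004], [-0.047, 0.999, 0.001], [-0.004, 0.001, -1.0]]
ft_force: [0.3, -2.0, 5.1]
opening: 0.0201
finger_force: 49.4
t: 13.23
tool_pos: [0.5295, -0.1078, 0.1308]
eef_rot: [[-0.986, 0.164, 0.001], [0.164, 0.986, -0.0], [-0.001, 0.0, -1.0]]
ft_force: [0.2, 0.1, -1.1]
opening: 0.0202
finger_force: 49.2
go shift cm [-0.19 -0.03 12.23] turn 0.25
[(555.0, -102.8, 68, 22, -10.7), (576.4, -51.8, 108, 21, -10.6), (402.2, -256.1, 95, 64, -25.1)]
[]
handle? (706.9, 109.5, 68, 15, -28.0)
top handle [(588.8, -88.3, 121, 45, -16.0)]
```

View pics/w4.png

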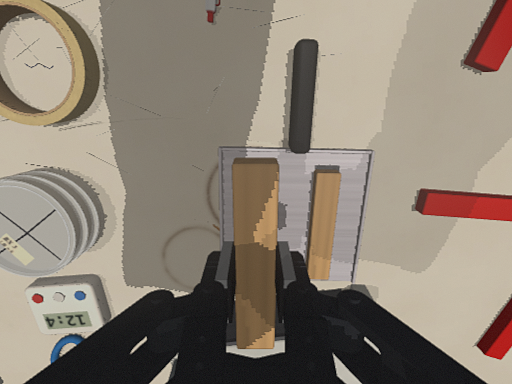

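The tray was knocked about 33 mm forward. Bar 1 rode along and is now at (325,225) in the image. I'll back off a little and re-measure.

```bash
python3 -m creep '[[3,4,-3,0,0],[3,4,-3,0,0],[0,2,-3,0,0],[0,0,0,0,0],[0,0,0,0,0],[0,0,0,0,0]]'
python3 - <<'E'
from m import *
c=snap('wrist','w5'); print(bars(c,.019,vm=130)); tray(c)
H,S,V=hsv(c); print('loose',[a for a in rect(c,V<100,.004,200,20000,(0,0,512,384))])
E
```

```text
t: 13.83
tool_pos: [0.5001, -0.0246, 0.2027]
eef_rot: [[-0.986, 0.166, 0.0], [0.166, 0.986, -0.0], [-0.0, -0.0, -1.0]]
ft_force: [-1.0, 0.2, 0.2]
opening: 0.0202
finger_force: 49.2
[(544.9, -32.0, 107, 51, -9.6), (403.8, -253.2, 96, 57, -25.2)]
[(425.3, 226.1, 112, 21, -18.4)]
handle? (424.5, 206.6, 103, 20, -18.4)
loose [(427.8, -293.3, 35, 17, 47.0), (455.1, -82.1, 92, 82, -15.9), (399.8, -241.2, 95, 45, -7.3), (404.1, 107.6, 111, 5, -27.7), (425.3, 226.1, 112, 21, -18.4), (491.4, 205.1, 250, 6, 0.4)]
```

View pics/w5.png

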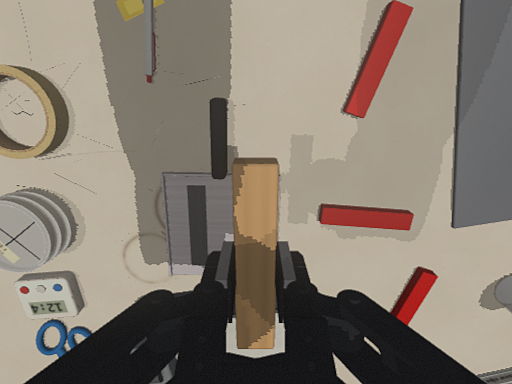

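The strip is visible at (197,225) in shadow, so it needs a local threshold.

```bash
python3 - <<'E'
from m import *
c=dict(np.load('pics/w5.npz')); H,S,V=hsv(c)
print(V[225,168:232:4])
for th in (60,70,80,90): print(th,rect(c,V<th,.004,300,9000,(172,176,222,272)),rect(c,V<th,.032,300,9000,(205,85,232,182)))
E
```

```text
[ 94 117 116 115 115 110  60  58  62  59 116 112 113 113 113 113]
60 [(569.7, -101.6, 118, 37, -9.5)] [(457.4, -56.8, 83, 16, -11.3)]
70 [(569.9, -100.7, 118, 39, -10.7)] [(457.3, -56.9, 83, 16, -11.3)]
80 [(569.3, -100.6, 119, 40, -10.8)] [(457.3, -56.7, 83, 22, -7.2)]
90 [(569.3, -100.7, 119, 40, -10.6)] [(457.6, -58.5, 84, 28, -9.5)]
```

```bash
python3 - <<'E'
from m import *
c=dict(np.load('pics/w5.npz')); H,S,V=hsv(c)
for v in (190,200,210,220,230,240,250,260):
    u=np.where(V[v,172:212]<85)[0]+172
    if len(u): print(v,u[0],u[-1],(ray(c,(u[0]+u[-1])/2,v,.004)*1000).round(1)[:2])
u=197
vv=np.where(V[176:300,195]<85)[0]+176; print(vv[0],vv[-1],ray(c,195,vv[0],.004)*1000)
E
```

```text
190 187 204 [ 515.3 -100.1]
200 188 205 [ 528.  -101.8]
210 188 205 [ 540.7 -104.8]
220 189 206 [ 554.  -106.6]
230 190 206 [ 567.5 -109.1]
240 190 206 [ 581.2 -112.3]
250 191 207 [ 595.5 -114.3]
260 191 211 [ 610.4 -115.1]
185 299 [509.067561   -99.21333611   4.        ]
```

```bash
python3 - <<'E'
from m import *
c=dict(np.load('pics/w5.npz'))
p=ray(c,255,158,.211)*1000; s=manip.sense();print(p); R=s['eef_rot']; print('along tool x',R.T@(p/1000-s['tool_pos'])*1000)
go(.5632,-.1089,.0105,169.8)
E
```

```text
[444.49935778 -15.61063492 211.        ]
along tool x [56.17596481  0.05832483 -8.82145896]
go shift cm [-7.67 -7.21 19.15] turn 0.59
```

```bash
python3 -m creep '[[-2.6,-2.4,0,0,0],[-2.6,-2.4,0,0,0],[-2.6,-2.4,0,0.6,0],[0,0,4,0,0],[0,0,4,0,0],[0,0,4,0,0],[0,0,3,0,0],[0,0,0,0,0],[0,0,0,0,0],[0,0,0,0,0],[0,0,0,0,0]]'
python3 - <<'E'
from m import *
go(.5642,-.1091,.0105,169.8)
c=snap('wrist','w6'); print(bars(c,.019,vm=130))
E
```

```text
t: 14.8
tool_pos: [0.5662, -0.1101, 0.055]
eef_rot: [[-0.984, 0.179, 0.003], [0.179, 0.984, -0.001], [-0.003, -0.001, -1.0]]
ft_force: [0.3, -0.4, -0.1]
opening: 0.0203
finger_force: 49.2
go shift cm [0.23 0.06 4.44] turn -0.1
[(554.4, -103.1, 60, 19, -9.9), (576.3, -51.7, 108, 21, -10.4)]
```

```bash
python3 -m creep '[[0.1,0,2,0,0],[0.1,0,1.3,0,0],[0,0,0.7,0,0],[0,0,0.4,0,0],[0,0,0,0,0],[0,0,0,0,0]]'
python3 -m creep '[[0,0,0,0,0.4],[0,0,0,0,0.4],[0,0,0,0,0.4],[0,0,0,0,0.4]]'
python3 -m creep '[[0,0,-2,0,0.4],[0,0,-4,0,0.4],[0,0,-4,0,0.5],[0,0,-4,0,0.5],[0,0,-4,0,0.5],[4,0,0,0,0.5],[4,0,0,0,0.5],[4,0,0,0,0.5],[0,0,0,0,0.5],[0,0,0,0,0.5],[0,0,0,0,0.5]]'
python3 - <<'E'
from m import *
c=snap('wrist','w7'); print(bars(c,.019,vm=130)); tray(c); 
H,S,V=hsv(c); 
go(.5427,.3146,.011,183.8)
E
```

```text
t: 15.35
tool_pos: [0.5637, -0.1093, 0.0104]
eef_rot: [[-0.984, 0.179, 0.002], [0.179, 0.984, -0.001], [-0.002, -0.0, -1.0]]
ft_force: [-2.3, 1.1, 6.2]
opening: 0.0202
finger_force: 49.9
t: 15.68
tool_pos: [0.5631, -0.1092, 0.009]
eef_rot: [[-0.984, 0.179, 0.0], [0.179, 0.984, -0.0], [-0.0, -0.0, -1.0]]
ft_force: [-0.6, -0.0, -0.2]
opening: 0.034
finger_force: 0.0
t: 16.6
tool_pos: [0.4455, -0.0879, 0.1894]
eef_rot: [[-0.984, 0.179, 0.002], [0.179, 0.984, -0.001], [-0.002, -0.0, -1.0]]
ft_force: [0.7, -0.1, 0.2]
opening: 0.0427
finger_force: 0.0
[(564.7, -109.7, 108, 21, -10.2), (396.4, -269.7, 96, 95, -24.1)]
[(405.7, 107.2, 114, 19, -23.1)]
handle? (401.9, 91.9, 104, 17, -23.1)
go shift cm [-2.3  41.35 17.81] turn -14.1
```

View pics/w7.png

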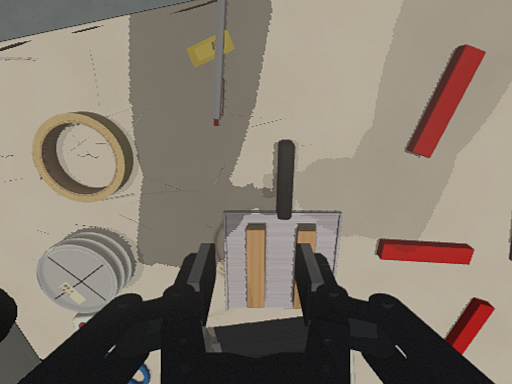

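The bottom pair is well placed at (256,265) and (305,265): spacing 59 mm, parallel to within about 0.3°. Next is bar B.

```bash
python3 -m creep '[[-0.21,3.76,0,0,0.5],[-0.21,3.76,0,0,0.5],[-0.21,3.76,0,0,0.5],[-0.21,3.76,0,0,0.5],[-0.21,3.76,0,0,0.5],[-0.21,3.76,0,0,0.5],[-0.21,3.76,0,0,0.5],[-0.21,3.76,0,0,0.5],[-0.21,3.76,0,0,0.5],[-0.21,3.76,0,0,0.5],[-0.21,3.76,0,-7,0.5],[0,0,3,-7,0.5],[0,0,4,0,0.5],[0,0,4,0,0.5],[0,0,0,0,0.5],[0,0,0,0,0.5],[0,0,0,0,0.5]]'
python3 - <<'E'
from m import *
go(.5427,.3146,.011,183.8)
E
```

```text
t: 18.07
tool_pos: [0.543, 0.3157, 0.0804]
eef_rot: [[-0.998, -0.064, 0.001], [-0.064, 0.998, 0.001], [-0.001, 0.001, -1.0]]
ft_force: [-0.6, 0.4, 0.8]
opening: 0.0428
finger_force: 0.0
go shift cm [ 0.05 -0.11  6.94] turn -0.11
```

```bash
python3 -m creep '[[0,-0.1,3,0,0.5],[0,0,2.5,0,0.5],[0,0,1.3,0,0.5],[0,0,0,0,0.5],[0,0,0,0,0.5],[0,0,0,0,0],[0,0,0,0,0],[0,0,0,0,0],[0,0,0,0,0],[0,0,0,0,0],[0,0,0,0,0]]'
python3 -m creep '[[0,0,-1,0,0],[0,0,-3,0,0],[0,0,-4,0,0],[0,0,-4,0,0],[0,0,-4,0,0],[0,-3.95,0,0,0],[0,-3.95,0,0,0],[0,-3.95,0,0,0],[0,-3.95,0,0,0],[0,-3.95,0,0,0],[0,-3.95,0,0,0],[0,-3.95,0,0,0],[0,-3.95,0,0,0],[0,0,0,0,0],[0,0,0,0,0]]'
python3 - <<'E'
from m import *
c=snap('wrist','w8'); print(bars(c,.019,vm=130));tray(c)
go(.599,-.0854,.025,259.7)
p=c; cv2.imwrite('pics/w8v.png',cv2.cvtColor(c['img'],cv2.COLOR_RGB2BGR))
E
```

```text
t: 18.98
tool_pos: [0.5432, 0.3147, 0.0135]
eef_rot: [[-0.998, -0.065, 0.004], [-0.065, 0.998, 0.002], [-0.004, 0.001, -1.0]]
ft_force: [-0.2, 0.5, 7.8]
opening: 0.0204
finger_force: 49.1
t: 20.23
tool_pos: [0.5623, -0.0034, 0.1723]
eef_rot: [[-0.998, -0.061, 0.002], [-0.061, 0.998, -0.0], [-0.002, -0.0, -1.0]]
ft_force: [-1.2, 0.1, 0.0]
opening: 0.0206
finger_force: 49.2
[(753.8, 8.2, 56, 46, 3.6), (591.0, -0.9, 94, 45, 3.7)]
[]
go shift cm [-3.13 -8.55 14.72] turn -76.12
```

View pics/w8.png

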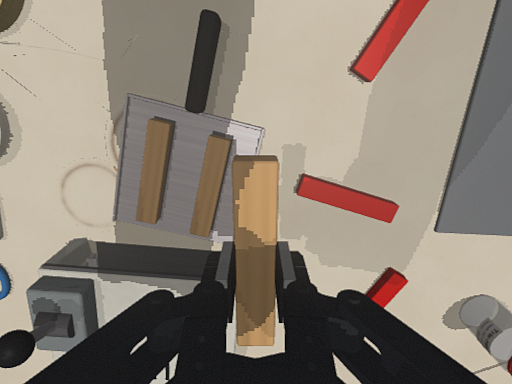

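Both stacked bars are in view at (155,170) and (211,185), in shadow. I'll lower the threshold to check them.

```bash
python3 - <<'E'
from m import *
c=dict(np.load('pics/w8.npz')); H,S,V=hsv(c)
print([V[180,u] for u in (140,150,160,166,200,210,220)],[S[180,u] for u in (150,166,200,215,225)])
for vm in(80,100,110): print(vm,rect(c,(S>70)&(H>5)&(H<25)&(V>vm),.019,500,9000,(110,95,231,245)))
p=ray(c,255,157,.172+.0075)*1000; s=manip.sense();R=s['eef_rot']; print('end along tool x',R.T@(p/1000-s['tool_pos'])*1000)
E
```

```text
[np.int64(113), np.int64(128), np.int64(130), np.int64(79), np.int64(124), np.int64(128), np.int64(128)] [np.int64(110), np.int64(13), np.int64(107), np.int64(107), np.int64(16)]
80 [(575.9, -51.1, 111, 22, -10.9), (563.7, -109.1, 111, 23, -11.2)]
100 [(576.8, -51.5, 109, 21, -10.8), (564.5, -109.6, 109, 21, -10.2)]
110 [(576.9, -51.7, 109, 21, -10.7), (564.6, -109.9, 109, 21, -10.3)]
end along tool x [56.60480513 -1.51922852 -7.41602151]
```

```bash
python3 -m creep '[[-1.06,-2.86,0,0,0],[-1.06,-2.86,0,0,0],[-1.06,-2.86,0,0,0],[0,0,0,-6.9,0],[0,0,0,-6.9,0],[0,0,0,-6.9,0],[0,0,0,-6.9,0],[0,0,0,-6.9,0],[0,0,0,-6.9,0],[0,0,0,-6.9,0],[0,0,0,-6.9,0],[0,0,0,-6.9,0],[0,0,0,-6.9,0],[0,0,0,-7.0,0],[0,0,4,0,0],[0,0,4,0,0],[0,0,2,0,0],[0,0,0,0,0],[0,0,0,0,0],[0,0,0,0,0]]'
python3 - <<'E'
from m import *
go(.5995,-.0847,.0265,259.6)
E
```

```text
t: 21.95
tool_pos: [0.6005, -0.0841, 0.0729]
eef_rot: [[-0.178, -0.984, 0.003], [-0.984, 0.178, -0.001], [0.0, -0.003, -1.0]]
ft_force: [0.5, 0.2, -0.1]
opening: 0.0202
finger_force: 49.3
go shift cm [0.07 0.1  4.64] turn 0.17
```

```bash
python3 -m creep '[[0.05,0.05,2,0,0],[0,0,1.4,0,0],[0,0,0.8,0,0],[0,0,0.3,0,0],[0,0,0,0,0],[0,0,0,0,0]]'
python3 -m creep '[[0,0,0.1,0,0.4],[0,0,0,0,0.4],[0,0,0,0,0.4],[0,0,0,0,0.4]]'
python3 -m creep '[[0,0,-2,0,0.4],[0,0,-4,0,0.4],[0,0,-4,0,0.5],[0,0,-4,0,0.5],[0,0,-4,0,0.5],[3,0,0,0,0.5],[4,0,0,0,0.5],[4,0,0,0,0.5],[0,0,0,0,0.5],[0,0,0,0,0.5],[0,0,0,0,0.5]]'
python3 - <<'E'
from m import *
c=snap('wrist','w9'); print(bars(c,.034,vm=130));print(bars(c,.019,vm=80)); tray(c)
go(.4117,.3704,.012,185.8)
E
```

```text
t: 22.45
tool_pos: [0.5995, -0.0853, 0.0272]
eef_rot: [[-0.179, -0.984, 0.002], [-0.984, 0.179, -0.0], [0.0, -0.002, -1.0]]
ft_force: [0.9, 0.2, -0.2]
opening: 0.0204
finger_force: 49.3
t: 22.78
tool_pos: [0.5989, -0.0852, 0.0251]
eef_rot: [[-0.179, -0.984, 0.0], [-0.984, 0.179, -0.0], [0.0, -0.0, -1.0]]
ft_force: [0.1, 0.7, -0.8]
opening: 0.0344
finger_force: 0.0
t: 23.7
tool_pos: [0.5789, -0.1935, 0.2048]
eef_rot: [[-0.18, -0.984, -0.0], [-0.984, 0.18, 0.0], [-0.0, 0.0, -1.0]]
ft_force: [0.5, -0.9, 0.3]
opening: 0.0426
finger_force: 0.0
[(573.5, -78.7, 109, 100, 74.6), (394.1, -282.4, 91, 58, -25.5)]
[(573.3, -72.8, 120, 108, 77.2), (393.4, -267.2, 96, 94, -10.3)]
[]
go shift cm [-52.42  26.52  19.31] turn 73.91
```

View pics/w9.png

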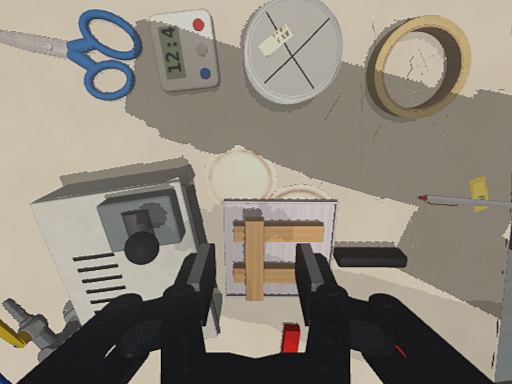

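The third bar lies across at (255,255). The lever tip is at about (141,247). Last is bar C.

```bash
python3 -m creep '[[0,0,0,6.72,0.5],[0,0,0,6.72,0.5],[0,0,0,6.72,0.5],[0,0,0,6.72,0.5],[0,0,0,6.72,0.5],[0,0,0,6.72,0.5],[0,0,0,6.72,0.5],[0,0,0,6.72,0.5],[0,0,0,6.72,0.5],[0,0,0,6.72,0.5],[0,0,0,6.72,0.5]]' >/dev/null
python3 -m creep '[[0.73,3.85,0,0,0.5],[0.73,3.85,0,0,0.5],[0.73,3.85,0,0,0.5],[0.73,3.85,0,0,0.5],[0.73,3.85,0,0,0.5],[0.73,3.85,0,0,0.5],[0.73,3.85,0,0,0.5],[0.73,3.85,0,0,0.5],[0.73,3.85,0,0,0.5],[0.73,3.85,0,0,0.5],[0.73,3.85,0,0,0.5],[0.73,3.85,0,0,0.5],[0.73,3.85,0,0,0.5],[0.73,3.85,0,0,0.5],[0.73,3.85,0,0,0.5],[0,0,4,0,0.5],[0,0,4,0,0.5],[0,0,4,0,0.5],[0,0,0,0,0.5],[0,0,0,0,0.5]]'
python3 - <<'E'
from m import *
c=dict(np.load('pics/w9.npz'))
a,b=ray(c,255,208,.034)*1000,ray(c,255,300,.034)*1000; print(a,b,(a+b)/2,np.linalg.norm(a-b))
go(.4117,.3704,.012,185.8)
E
```

```text
t: 26.33
tool_pos: [0.4102, 0.3703, 0.0842]
eef_rot: [[-0.995, -0.102, -0.003], [-0.102, 0.995, -0.002], [0.003, -0.002, -1.0]]
ft_force: [-0.5, 0.0, 2.1]
opening: 0.0426
finger_force: 0.0
[ 585.50112716 -154.55279259   34.        ] [607.86651726 -31.90310543  34.        ] [596.68382221 -93.22794901  34.        ] 124.67219591066569
go shift cm [-0.17  0.01  7.22] turn 0.08
```

```bash
python3 -m creep '[[-0.15,0,3,0,0.5],[0,0,2.7,0,0.5],[0,0,1.5,0,0.5],[0,0,0,0,0.5],[0,0,0,0,0.5],[0,0,0,0,0],[0,0,0,0,0],[0,0,0,0,0],[0,0,0,0,0],[0,0,0,0,0],[0,0,0,0,0]]'
python3 -m creep '[[0,0,-1,0,0],[0,0,-3,0,0],[0,0,-4,0,0],[0,0,-4,0,0],[0,0,-4,0,0],[0,0,-4,0,0],[0,0,0,0,0]]'
python3 - <<'E'
from m import *
s=manip.sense();R=s['eef_rot']
go(.530,.0,.20,185.8)
E
```

```text
t: 27.25
tool_pos: [0.4147, 0.3712, 0.0155]
eef_rot: [[-0.995, -0.101, 0.004], [-0.101, 0.995, 0.002], [-0.004, 0.002, -1.0]]
ft_force: [-1.5, -0.4, 8.7]
opening: 0.02
finger_force: 48.8
t: 27.83
tool_pos: [0.4154, 0.3716, 0.2228]
eef_rot: [[-0.995, -0.101, 0.011], [-0.101, 0.995, 0.007], [-0.012, 0.006, -1.0]]
ft_force: [1.1, -0.7, -0.6]
opening: 0.0202
finger_force: 49.3
go shift cm [ -7.63 -38.14   2.13] turn -0.01
```

```bash
python3 -m creep '[[-0.76,-3.81,0,0,0],[-0.76,-3.81,0,0,0],[-0.76,-3.81,0,0,0],[-0.76,-3.81,0,0,0],[-0.76,-3.81,0,0,0],[-0.76,-3.81,0,0,0],[-0.76,-3.81,0,0,0],[-0.76,-3.81,0,0,0],[-0.76,-3.81,0,0,0],[-0.76,-3.81,0,0,0],[0,0,0,0,0],[0,0,0,0,0],[0,0,0,0,0]]'
python3 - <<'E'
from m import *
c=snap('wrist','w10'); H,S,V=hsv(c)
s=manip.sense();R=s['eef_rot']
m=(H>5)&(H<25)&(S>70)&(V>80)
# near end of the held bar: topmost row of wood mask in columns 245..265
v=min(np.where(m[100:,k])[0][0]+100 for k in range(245,266)); p=ray(c,255,v,s['tool_pos'][2]+.0055)*1000
print(v,'end along tool',R.T@(p/1000-s['tool_pos'])*1000)
tray(c); print(rect(c,m,.034,500,20000,(0,0,231,384)))
go(.5405,-.0749,.0285,259.6)
E
```

```text
t: 28.92
tool_pos: [0.5272, -0.0012, 0.2139]
eef_rot: [[-0.995, -0.1, 0.001], [-0.1, 0.995, 0.0], [-0.001, 0.0, -1.0]]
ft_force: [-0.8, -0.1, -1.9]
opening: 0.0201
finger_force: 49.4
150 end along tool [59.47488542 -0.76235447 -5.54904581]
[]
[(563.6, -77.3, 109, 107, 78.2), (417.9, -226.9, 83, 38, -38.0)]
go shift cm [-0.56 -7.53 18.53] turn -73.8
```

View pics/w10.png

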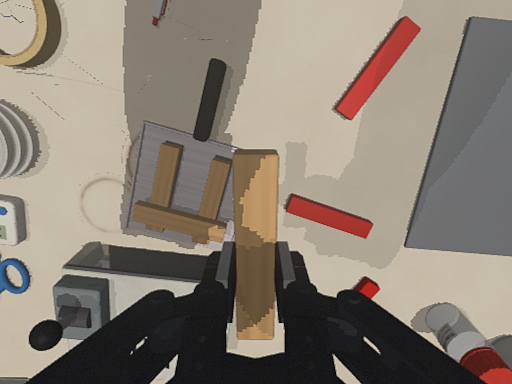

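```bash
python3 - <<'E'
from m import *
c=dict(np.load('pics/w10.npz')); H,S,V=hsv(c)
m=(H>5)&(H<25)&(S>70)&(V>80)
print(rect(c,m,.019,300,20000,(140,130,231,190)), px(c,(.5224,-.0417,.019)),px(c,(.5104,-.0998,.019)))
for q in [(.6083,-.031,.034),(.590,-.139,.034)]: print(px(c,q))
E
python3 -m creep '[[-0.3,-2.6,0,0,0],[-0.3,-2.6,0,0,0],[0,-2.2,0,0,0],[0,0,0,-6.7,0],[0,0,0,-6.7,0],[0,0,0,-6.7,0],[0,0,0,-6.7,0],[0,0,0,-6.7,0],[0,0,0,-6.7,0],[0,0,0,-6.7,0],[0,0,0,-6.7,0],[0,0,0,-6.7,0],[0,0,0,-6.7,0],[0,0,0,-6.8,0],[0,0,4,0,0],[0,0,4,0,0],[0,0,4,0,0],[0,0,0,0,0],[0,0,0,0,0],[0,0,0,0,0]]'
python3 - <<'E'
from m import *
go(.541,-.072,.0285,259.6)
E
```

```text
[(540.1, -44.3, 40, 21, -10.6), (537.1, -104.3, 59, 22, -10.4)] [220.64371615 160.95525481] [169.8960904  145.50589554]
[223.71982347 234.77281938]
[132.13870729 212.29661213]
t: 30.63
tool_pos: [0.542, -0.0736, 0.0952]
eef_rot: [[-0.18, -0.984, 0.002], [-0.984, 0.18, -0.001], [0.0, -0.002, -1.0]]
ft_force: [0.3, 0.2, 0.2]
opening: 0.0197
finger_force: 49.4
go shift cm [-0.14  0.14  6.67] turn 0.06
```

```bash
python3 -m creep '[[-0.1,0.1,2.5,0,0],[0,0,2,0,0],[0,0,1.2,0,0],[0,0,0.6,0,0],[0,0,0.3,0,0],[0,0,0,0,0],[0,0,0,0,0]]'
python3 -m creep '[[0,0,0.1,0,0.4],[0,0,0,0,0.4],[0,0,0,0,0.4],[0,0,0,0,0.4]]'
python3 -m creep '[[0,0,-2,0,0.4],[0,0,-4,0,0.4],[0,0,-4,0,0.5],[0,0,-4,0,0.5],[0,0,-4,0,0.5],[3,0,0,0,0.5],[4,0,0,0,0.5],[4,0,0,0,0.5],[0,0,0,0,0.5],[0,0,0,0,0.5],[0,0,0,0,0.5]]'
python3 - <<'E'
from m import *
c=snap('wrist','w11')
c['img'][:]
E
```

```text
t: 31.22
tool_pos: [0.5414, -0.0732, 0.0288]
eef_rot: [[-0.181, -0.984, 0.003], [-0.984, 0.181, -0.001], [0.0, -0.003, -1.0]]
ft_force: [0.4, -0.6, -0.7]
opening: 0.02
finger_force: 49.4
t: 31.55
tool_pos: [0.5402, -0.073, 0.0262]
eef_rot: [[-0.181, -0.984, 0.0], [-0.984, 0.181, -0.0], [0.0, -0.0, -1.0]]
ft_force: [0.1, 0.3, -0.7]
opening: 0.0339
finger_force: 0.0
t: 32.47
tool_pos: [0.52, -0.1812, 0.2058]
eef_rot: [[-0.182, -0.983, -0.0], [-0.983, 0.182, 0.0], [-0.0, 0.0, -1.0]]
ft_force: [0.2, 0.0, 0.7]
opening: 0.0426
finger_force: 0.0
```

View pics/w11.png

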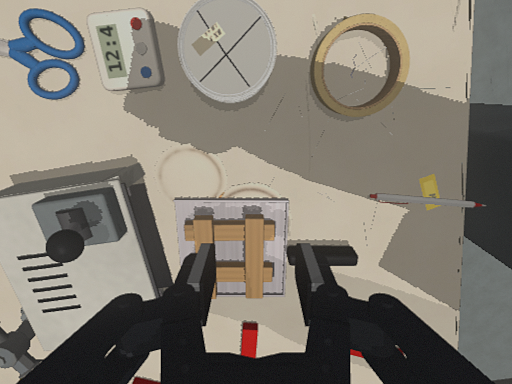

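The stack is complete: two crosswise layers, tidy and centred. Now I'll move to the handle and refine the oven yaw.

```bash
python3 - <<'E'
from m import *
c=dict(np.load('pics/top0.npz')); g=cv2.GaussianBlur(cv2.cvtColor(c['img'],cv2.COLOR_RGB2GRAY),(3,3),0).astype(float)
G=np.diff(g,axis=0)
P=[]
for u in range(270,322):
    v=158+np.argmin(G[158:168,u]); P.append(ray(c,u,v+.5,.067)[:2]*1000)
P=np.array(P); k=np.polyfit(P[:,1],P[:,0],1); print('front edge yaw',np.degrees(np.arctan(-k[0])),'x at y=-111',np.polyval(k,-111),(P[:,0]-np.polyval(k,P[:,1])).std())
G=np.diff(g,axis=1)
for rng,n,vs in (((262,274),'L',range(122,160)),((320,332),'R',range(122,138))):
    Q=np.array([ray(c,rng[0]+np.argmax(abs(G[v,rng[0]:rng[1]]))+.5,v,.067)[:2]*1000 for v in vs])
    k=np.polyfit(Q[:,0],Q[:,1],1); print(n,'yaw',np.degrees(np.arctan(k[0])),'y at x=730',np.polyval(k,730),(Q[:,1]-np.polyval(k,Q[:,0])).std())
E
python3 -m creep '[[0,0,0,6.92,0.5],[0,0,0,6.92,0.5],[0,0,0,6.92,0.5],[0,0,0,6.92,0.5],[0,0,0,6.92,0.5],[0,0,0,6.92,0.5],[0,0,0,6.92,0.5],[0,0,0,6.92,0.5],[0,0,0,6.92,0.5],[0,0,0,6.92,0.5],[0,0,0,6.92,0.5],[0,0,0,6.92,0.5],[0,0,0,6.92,0.5],[0,0,0,0,0.5]]'
python3 - <<'E'
from m import *
go(.446,-.0575,.0065,169.7)
E
```

```text
front edge yaw -2.2490884484982017 x at y=-111 655.3073394857713 0.9644167676897278
L yaw -2.3132412649695233 y at x=730 -17.061020099935064 0.8899751929049792
R yaw -0.6572151062581635 y at x=730 -212.56036378519414 1.641415967477443
t: 33.68
tool_pos: [0.5204, -0.1797, 0.2059]
eef_rot: [[-0.983, 0.184, -0.0], [0.184, 0.983, 0.0], [0.0, 0.0, -1.0]]
ft_force: [-0.8, -0.0, 0.1]
opening: 0.0426
finger_force: 0.0
go shift cm [ 9.56 10.64 19.94] turn -0.28
```

```bash
python3 -m creep '[[3.2,3.5,0,0,0.5],[3.2,3.5,0,0,0.5],[3.2,3.6,0,0,0.5],[0,0,4,0,0.5],[0,0,4,0,0.5],[0,0,2,0,0.5],[0,0,0,0,0.5],[0,0,0,0,0.5],[0,0,0,0,0.5]]'
python3 - <<'E'
from m import *
c=snap('wrist','w12'); H,S,V=hsv(c)
print([a for a in rect(c,V<70,.032,600,9000,(0,0,512,384)) if a[2]<130])
print([a for a in rect(c,V<70,.032,600,9000,(180,60,330,220))])
go(.446,-.0575,.0065,169.7)
E
```

```text
t: 34.43
tool_pos: [0.4552, -0.0749, 0.1073]
eef_rot: [[-0.984, 0.178, 0.002], [0.178, 0.984, -0.001], [-0.002, -0.0, -1.0]]
ft_force: [0.3, 0.3, 0.2]
opening: 0.0426
finger_force: 0.0
[(454.9, -58.2, 86, 16, -9.8)]
[(440.8, -55.5, 57, 16, -10.8)]
go shift cm [ 1.27  1.57 10.1 ] turn 0.02
```

```bash
python3 -m creep '[[1.45,1.64,0,0,0.5],[0,0,3,0,0.5],[0,0,3,0,0.5],[0,0,2,0,0.5],[0,0,1,0,0.5],[0,0,0.8,0,0.5],[0,0,0,0,0.5],[0,0,0,0,0.5],[0,0,0,0,0.5]]'
python3 -m creep '[[0,0,0,0,0],[0,0,0,0,0],[0,0,0,0,0],[0,0,0,0,0],[0,0,0,0,0],[0,0,0,0,0],[0,0,0,0,0]]' 80
python3 - <<'E'
from m import *
c=snap('top','t12'); H,S,V=hsv(c)
print(rect(c,(H>8)&(H<22)&(S>80)&(V>100),.034,60,3000,(255,150,320,250)))
E
```

```text
t: 35.23
tool_pos: [0.4439, -0.0565, 0.009]
eef_rot: [[-0.984, 0.18, 0.002], [0.18, 0.984, -0.001], [-0.002, -0.0, -1.0]]
ft_force: [1.1, -0.4, -0.4]
opening: 0.0426
finger_force: 0.0
t: 35.82
tool_pos: [0.4435, -0.0562, 0.0087]
eef_rot: [[-0.984, 0.18, 0.001], [0.18, 0.984, -0.0], [-0.001, -0.0, -1.0]]
ft_force: [-0.9, 1.1, 7.4]
opening: 0.0145
finger_force: 79.0
[(570.8, -78.8, 105, 104, 81.1)]
```

```bash
python3 -m creep '[[0.2,0,0,0,0],[0.4,0,0,0,0],[0.4,0,0,0,0],[0.4,0,0,0,0],[0.2,0,0,0,0],[0,-0.2,0,-0.5,0],[0,-0.5,0,-1,0],[0,-0.5,0,-1,0],[0,-0.5,0,-1,0],[0,-0.6,0,-1,0],[0,-0.6,0,-1,0],[0,-0.6,0,-1,0],[0,-0.5,0,-1,0],[0,-0.3,0,-0.6,0],[0,0,0,0,0],[0,0,0,0,0],[0,0,0,0,0]]'
python3 - <<'E'
from m import *
c=snap('top','t13'); H,S,V=hsv(c)
print(rect(c,(H>8)&(H<22)&(S>80)&(V>100),.034,60,3000,(255,150,320,250)))
x=.44;go(x,-.1081+(.6029-x)*.0384,.0087,177.8)
im=cv2.resize(cv2.cvtColor(c['img'][105:225,235:345],cv2.COLOR_RGB2BGR),None,fx=5,fy=5,interpolation=cv2.INTER_CUBIC);cv2.imwrite('pics/c13.png',im)
E
```

```text
t: 37.28
tool_pos: [0.4223, -0.0952, 0.0084]
eef_rot: [[-0.999, 0.038, 0.001], [0.038, 0.999, 0.002], [-0.001, 0.002, -1.0]]
ft_force: [-1.0, 6.9, 11.4]
opening: 0.0147
finger_force: 79.8
[(553.7, -97.2, 104, 104, -0.1)]
go shift cm [-1.79 -0.6  -0.03] turn 0.03
```

```bash
python3 - <<'E'
from m import *
for f in ('t12','t13'):
    c=dict(np.load(f'pics/{f}.npz')); H,S,V=hsv(c)
    m=(H>8)&(H<22)&(S>80)&(V>100); m[:, :255]=0; m[:,320:]=0; m[:150]=0; m[250:]=0
    uu=np.where(m.sum(0)>2)[0]; vv=np.where(m.sum(1)>2)[0]; print(f,uu[[0,-1]],vv[[0,-1]])
    # far top bar: upper edge per column
    U=[u for u in uu[3:-3]]; 
    P=np.array([ray(c,u,np.where(m[:,u])[0][0],.034)[:2]*1000 for u in U]); 
    r=np.median(P[:,0]); 
    k=np.polyfit(P[:,1],P[:,0],1); res=P[:,0]-np.polyval(k,P[:,1]); ok=abs(res)<6; k=np.polyfit(P[ok,1],P[ok,0],1)
    print('yaw',-np.degrees(np.arctan(k[0])),ok.sum(),len(ok),'ymid',P[:,1].min(),P[:,1].max())
E
```

```text
t12 [270 302] [174 204]
yaw -4.439189374466162 16 27 ymid -122.57240885531029 -35.54218197697218
t13 [276 307] [181 211]
yaw 1.5458211605191226 10 26 ymid -139.06678939089474 -55.56637991974139
```

View pics/c13.png

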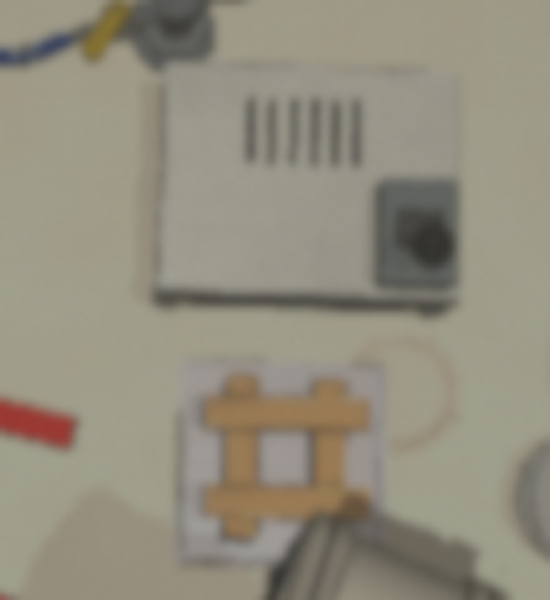

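The view shows the stack tidy and the tray nearly parallel to the oven. The tray's front corners are at crop (185,358) and (384,365), and the roof's front corners at (157,291) and (458,299).

```bash
python3 - <<'E'
from m import *
c=dict(np.load('pics/t13.npz')); f=lambda u,v,z: ray(c,(u+.5)/5-.5+235,(v+.5)/5-.5+105,z)[:2]*1000
for n,a,b in (('tray',f(185,358,.004),f(384,365,.004)),('roof front',f(157,291,.067),f(458,299,.067)),('roof back',f(163,66,.067),f(461,72,.067))):
    d=a-b; print(n,a.round(1),b.round(1),((a+b)/2).round(1),np.linalg.norm(d).round(1),'yaw',np.degrees(np.arctan2(-d[0],d[1])).round(2))
a=f(185,358,.009);b=f(182,556,.009);print('left side yaw',np.degrees(np.arctan2((a-b)[1],(a-b)[0])),a,b)
E
```

```text
tray [623.4 -32.3] [ 619.5 -169. ] [ 621.4 -100.6] 136.8 yaw -1.64
roof front [656.9 -11. ] [ 653.  -208.1] [ 654.9 -109.5] 197.1 yaw -1.13
roof back [809.7 -14.6] [ 807.2 -213.4] [ 808.5 -114. ] 198.7 yaw -0.71
left side yaw -0.8514781727574395 [622.52421421 -32.03757956] [487.32924283 -30.02828597]
```

```bash
python3 -m creep '[[0,-0.2,0,0,0],[0,-0.3,0,0,0],[0,-0.2,0,0,0],[-0.3,0,0,0,0],[-0.6,0,0,0,0],[-0.6,0,0,0,0],[-0.6,0,0,0,0],[-0.6,0,0,0,0],[-0.6,0,0,0,0],[-0.5,0,0,0,0],[-0.5,0,0,0,0],[-0.5,0,0,0,0],[-0.3,0,0,0,0],[0,0,0,0,0],[0,0,0,0,0]]'
python3 -m creep '[[-0.3,0,0,0,0],[-0.3,0,0,0,0],[-0.3,0,0,0,0],[-0.3,0,0,0,0],[-0.3,0,0,0,0],[-0.3,0,0,0,0],[-0.3,0,0,0,0],[0,0,0,0,0],[0,0,0,0,0]]'
python3 - <<'E'
from m import *
c=snap('top','t14'); g=cv2.cvtColor(c['img'],cv2.COLOR_RGB2GRAY).astype(float); go(.603,-.1081,.0087,177.8)
E
```

```text
t: 38.58
tool_pos: [0.4705, -0.1046, 0.008]
eef_rot: [[-0.999, 0.04, -0.004], [0.04, 0.999, 0.0], [0.004, 0.0, -1.0]]
ft_force: [-11.2, 1.6, 15.2]
opening: 0.0144
finger_force: 80.4
t: 39.33
tool_pos: [0.4913, -0.1055, 0.008]
eef_rot: [[-0.999, 0.04, -0.005], [0.04, 0.999, 0.0], [0.005, -0.0, -1.0]]
ft_force: [-11.2, 1.5, 14.8]
opening: 0.0142
finger_force: 80.4
go shift cm [-11.17   0.18  -0.12] turn -0.07
```

```bash
python3 -m creep '[[-0.3,0,-0.1,0,0],[-0.4,0,0,0,0],[-0.5,0,0,0,0],[-0.5,0,0,0,0],[-0.5,0,0,0,0],[-0.5,0,0,0,0],[-0.5,0,0,0,0],[-0.5,0,0,0,0],[-0.5,0,0,0,0],[-0.4,0,0,0,0],[-0.2,0,0,0,0],[0,0,0,0,0]]'
python3 -m creep '[[-0.3,0,0,0,0],[-0.4,0,0,0,0],[-0.4,0,0,0,0],[-0.5,0,0,0,0],[-0.5,0,0,0,0],[-0.5,0,0,0,0],[-0.5,0,0,0,0],[-0.4,0,0,0,0],[-0.3,0,0,0,0],[-0.2,0,0,0,0],[0,0,0,0,0]]'
python3 - <<'E'
from m import *
c=snap('wrist','w14'); go(.603,-.1081,.0087,177.8)
E
```

```text
t: 40.38
tool_pos: [0.54, -0.1075, 0.0085]
eef_rot: [[-0.999, 0.04, -0.004], [0.039, 0.999, 0.0], [0.004, 0.0, -1.0]]
ft_force: [-5.9, 0.1, 6.1]
opening: 0.0144
finger_force: 79.4
t: 41.3
tool_pos: [0.5799, -0.1091, 0.0085]
eef_rot: [[-0.999, 0.04, -0.004], [0.04, 0.999, 0.0], [0.004, 0.0, -1.0]]
ft_force: [-6.5, 0.7, 6.2]
opening: 0.0143
finger_force: 79.5
go shift cm [-2.31  0.2  -0.02] turn -0.06
```

```bash
python3 -m creep '[[-0.3,0,0,0,0],[-0.3,0,0,0,0],[-0.3,0,0,0,0],[-0.3,0,0,0,0],[-0.3,0,0,0,0],[-0.2,0,0,0,0],[-0.1,0,0,0,0],[0,0,0,0,0]]'
python3 -m creep '[[-0.1,0,0,0,0],[-0.1,0,0,0,0],[-0.1,0,0,0,0],[0,0,0,0,0]]'
python3 -m creep '[[-0.1,0,0,0,0],[-0.1,0,0,0,0],[0,0,0,0,0]]'
```

```text
t: 42.02
tool_pos: [0.5976, -0.1099, 0.0085]
eef_rot: [[-0.999, 0.04, -0.005], [0.04, 0.999, 0.0], [0.005, 0.0, -1.0]]
ft_force: [-7.8, 0.3, 6.9]
opening: 0.0145
finger_force: 79.5
t: 42.35
tool_pos: [0.6005, -0.11, 0.0085]
eef_rot: [[-0.999, 0.04, -0.005], [0.04, 0.999, 0.0], [0.005, 0.0, -1.0]]
ft_force: [-8.3, 0.1, 5.9]
opening: 0.0144
finger_force: 79.5
t: 42.6
tool_pos: [0.6021, -0.1101, 0.0085]
eef_rot: [[-0.999, 0.04, -0.005], [0.04, 0.999, 0.0], [0.005, 0.0, -1.0]]
ft_force: [-9.2, -0.1, 8.7]
opening: 0.0143
finger_force: 79.7
```

```bash
python3 -m creep '[[-0.1,0,0,0,0],[-0.1,0,0,0,0],[0,0,0,0,0]]'|sed -n '2p;4p'
python3 -m creep '[[-0.1,0,0,0,0],[-0.1,0,0,0,0],[0,0,0,0,0]]'|sed -n '2p;4p'
python3 -m creep '[[-0.1,0,0,0,0],[-0.1,0,0,0,0],[0,0,0,0,0]]'|sed -n '2p;4p'
```

```text
tool_pos: [0.6021, -0.1101, 0.0085]
ft_force: [-18.9, 0.7, 15.0]
tool_pos: [0.6021, -0.11, 0.0085]
ft_force: [-27.7, -0.8, 20.6]
tool_pos: [0.6022, -0.11, 0.0085]
ft_force: [-36.6, -1.5, 27.6]
```

The tray is at the stop: the position holds while the force rises. I'll relieve the push, release and lift.

```bash
python3 -m creep '[[0.3,0,-0.05,0,0],[0.2,0,0,0,0],[0,0,0,0,0]]'
python3 -m creep '[[0,0,0,0,0.5],[0,0,0,0,0.5],[0,0,0,0,0.5],[0,0,0,0,0.5],[0,0,0,0,0.5]]' 50
python3 -m creep '[[0,0,-2,0,0.5],[0,0,-4,0,0.5],[0,0,-4,0,0.5],[0,0,-4,0,0.5],[0,0,-4,0,0.5],[4,0,0,0,0.3],[4,0,0,0,0.2],[4,0,0,0,0.2],[0,0,0,0,0.2],[0,0,0,0,0.2]]'
python3 - <<'E'
from m import *
c=snap('wrist','w15'); H,S,V=hsv(c)
print([a for a in rect(c,V<75,.032,300,9000,(120,60,400,330)) if a[2]<130])
t=snap('top','t15'); H,S,V=hsv(t)
print('wood left',rect(t,(H>8)&(H<22)&(S>80)&(V>100),.034,20,3000,(250,105,325,260)))
# lever: dark knob in roof area
print('knob',rect(t,V<75,.11,8,400,(305,135,332,170)), rect(t,V<75,.10,8,400,(305,135,332,170)))
E
```

```text
t: 43.6
tool_pos: [0.6022, -0.1102, 0.0087]
eef_rot: [[-0.999, 0.04, -0.007], [0.04, 0.999, 0.0], [0.007, -0.0, -1.0]]
ft_force: [-11.6, -0.5, 6.5]
opening: 0.0145
finger_force: 79.3
t: 44.02
tool_pos: [0.6059, -0.1103, 0.0093]
eef_rot: [[-0.999, 0.04, -0.0], [0.04, 0.999, 0.0], [0.0, 0.0, -1.0]]
ft_force: [0.0, -0.5, 1.5]
opening: 0.043
finger_force: 0.0
t: 44.85
tool_pos: [0.4844, -0.1052, 0.1901]
eef_rot: [[-0.999, 0.04, 0.001], [0.04, 0.999, -0.0], [-0.001, -0.0, -1.0]]
ft_force: [1.1, 0.4, 0.2]
opening: 0.0167
finger_force: 0.0
[]
wood left []
knob [(682.1, -178.3, 34, 33, 76.0)] [(684.5, -180.2, 34, 33, 76.0)]
```

```bash
python3 - <<'E'
from m import *
L=[]
for f,u0,v0,r in (('w9',141,247,17),('w11',65,246,18),('t15',321,154,4)):
    c=dict(np.load(f'pics/{f}.npz')); g=cv2.cvtColor(c['img'],cv2.COLOR_RGB2GRAY)
    m=np.zeros(g.shape,np.uint8); cv2.circle(m,(u0,v0),int(r*1.5),255,-1); m[g>60]=0
    if r>10: m=cv2.erode(m,cv2.getStructuringElement(cv2.MORPH_ELLIPSE,(15,15)))
    else: m=cv2.erode(m,np.ones((3,3),np.uint8))
    v,u=np.where(m>0); print(f,len(u),u.mean(),v.mean())
    o=-c['R'].T@c['t']; d=ray(c,u.mean(),v.mean(),0)-o; L.append((o,d/np.linalg.norm(d)))
def tri(L):
    A=sum(np.eye(3)-np.outer(d,d) for o,d in L); b=sum((np.eye(3)-np.outer(d,d))@o for o,d in L); return np.linalg.solve(A,b)
print(tri(L),tri(L[:2]),tri([L[0],L[2]]),tri([L[1],L[2]]))
c=dict(np.load('pics/w15.npz')); V=hsv(c)[2]
print(px(c,(.575,-.107,.032)))
u=int(px(c,(.575,-.107,.032))[0]); 
for uu in (u-4,u,u+4):
    v=np.where(V[60:330,uu]<70)[0]+60; print(uu,v[:3],ray(c,uu,v[0],.032) if len(v) else '')
E
```

```text
w9 301 141.46511627906978 247.27574750830564
w11 218 66.19724770642202 242.72477064220183
t15 21 320.7142857142857 153.28571428571428
[ 0.67369341 -0.17803941  0.13462785] [ 0.6718835  -0.17920718  0.13725673] [ 0.67326293 -0.17762619  0.13609627] [ 0.67441708 -0.17847012  0.13302216]
[257.04410205 253.60801005]
253 [243 244 245] [ 0.56124281 -0.11103816  0.032     ]
257 [243 244 245] [ 0.56142043 -0.10653596  0.032     ]
261 [247 248 249] [ 0.56667663 -0.10220392  0.032     ]
```

```bash
python3 - <<'E'
from m import *
go(.628,-.179,.117,177.8)
E
python3 -m creep '[[-3.5,-1.8,0,0,0],[-3.5,-1.8,0,0,0],[-3.5,-1.8,0,0,0],[-3,-1.5,0,0,0],[0,0,0,0,0],[0,0,0,0,0],[0,0,0,0,0]]' 20
python3 - <<'E'
from m import *
go(.628,-.179,.117,177.8)
t=snap('top','t16'); V=hsv(t)[2]
u,v=px(t,(.575,-.107,.032)); print(u,v); print(V[int(v)-14:int(v)+12,int(round(u))-3:int(round(u))+4])
E
```

```text
go shift cm [-14.4   -6.75   7.32] turn -0.09
t: 45.53
tool_pos: [0.6185, -0.1797, 0.1882]
eef_rot: [[-0.999, 0.039, -0.002], [0.039, 0.999, 0.001], [0.002, 0.001, -1.0]]
ft_force: [-0.5, 0.7, 0.1]
opening: 0.0002
finger_force: 0.0
go shift cm [-0.95  0.1   7.11] turn -0.06
294.3744519041656 189.22938098074655
[[133 106  72  55  51  56  85]
 [133 106  73  55  51  58  90]
 [134 106  73  56  51  59  90]
 [134 106  73  55  53  59  91]
 [134 106  73  55  52  59  92]
 [134 103  70  55  52  59  92]
 [134 101  69  54  51  59  91]
 [133 100  67  54  53  60  92]
 [133 100  67  53  53  60  92]
 [132  99  66  54  53  60  89]
 [129  97  65  53  53  59  88]
 [125  93  64  53  54  60  88]
 [120  90  62  53  54  61  89]
 [122  94  67  57  58  71  98]
 [133 109  88  81  82  96 118]
 [146 132 121 119 120 127 140]
 [153 150 146 145 146 148 152]
 [155 155 154 153 155 155 155]
 [155 156 155 156 155 155 155]
 [156 156 155 156 155 155 155]
 [156 155 155 155 155 155 156]
 [156 156 155 155 156 156 155]
 [156 156 155 156 156 155 154]
 [156 155 156 155 155 155 150]
 [155 155 155 156 155 153 143]
 [156 155 156 155 154 149 131]]
```

The handle end is at row 189.3 against a predicted 189.2, so the tray is home. Now the lever.

```bash
python3 -m creep '[[0,0.1,4,0,0],[0,0,3,0,0],[0,0,0,0,0],[-1,0,0,0,0],[-1,0,0,0,0],[-0.5,0,0,0,0],[-0.5,0,0,0,0],[0,0,0,0,0]]'|sed -n '2p;4p'
python3 -m creep '[[-0.5,0,0,0,0],[-0.5,0,0,0,0],[-0.5,0,0,0,0],[-0.5,0,0,0,0],[0,0,0,0,0]]'|sed -n '2p;4p'
python3 -m creep '[[-0.5,0,0,0,0],[-0.5,0,0,0,0],[-0.5,0,0,0,0],[0,0,0,0,0]]'|sed -n '2p;4p'
```

```text
tool_pos: [0.6487, -0.1799, 0.1206]
ft_force: [-0.7, -0.4, -0.2]
tool_pos: [0.6691, -0.1809, 0.1192]
ft_force: [-0.7, -0.1, -0.1]
tool_pos: [0.6841, -0.1814, 0.119]
ft_force: [-0.0, -0.2, 0.4]
```

```bash
python3 -m creep '[[-0.5,0,0,0,0],[-0.5,0,0,0,0],[0,0,0,0,0]]'|sed -n '2p;4p'
python3 - <<'E'
from m import *
c=snap('scene','s16'); g=cv2.cvtColor(c['img'],cv2.COLOR_RGB2GRAY)
print('tip off',px(c,(.673,-.178,.135)),'on',px(c,(.72,-.18,.135)),'tcp',px(c,manip.sense()['tool_pos']))
t=snap('top','t17'); g=cv2.cvtColor(t['img'],cv2.COLOR_RGB2GRAY); print('off',px(t,(.673,-.178,.135)),'on',px(t,(.72,-.18,.135)));print(g[134:168:2,308:332:2])
E
```

```text
tool_pos: [0.6938, -0.1818, 0.119]
ft_force: [0.4, 0.8, -0.3]
tip off [335.85101834 191.38101204] on [344.96363916 187.08729068] tcp [340.34360621 194.67448077]
off [320.73496201 153.53430936] on [321.0884135  138.76797378]
[[119 138 142 123  98 101 116 124 130 133 134 136]
 [ 73  95 109  82  93 111 122 128 132 135 135 136]
 [ 63  63  70  83 105 118 127 131 134 136 137 137]
 [ 62  59  72  96 113 124 131 134 136 137 137 138]
 [ 50  58  84 106 120 128 133 135 137 137 138 138]
 [ 57  69  96 114 125 131 134 137 137 137 138 138]
 [ 79  84 106 121 129 134 136 137 138 138 139 139]
 [ 85  95 113 125 132 135 137 138 138 139 139 138]
 [ 87 104 118 128 134 136 138 138 139 139 139 139]
 [ 93 111 124 130 135 137 138 139 139 139 139 139]
 [101 117 128 133 136 137 139 138 139 139 139 140]
 [109 123 130 135 137 138 138 139 139 140 140 139]
 [116 126 133 135 138 138 138 139 139 139 140 139]
 [121 129 134 137 138 138 139 140 140 139 139 139]
 [125 132 135 137 139 139 139 139 139 139 140 140]
 [128 133 136 138 138 139 139 139 140 140 140 139]
 [131 135 137 138 139 139 140 139 140 140 139 140]]
```

```bash
python3 -m creep '[[2,0,0,0,0],[4,0,-3,0,0],[4,0,-3,0,0],[4,0,0,0,0],[4,0,0,0,0],[3,4,0,0,0],[0,4,0,0,0],[0,4,0,0,0],[0,0,0,0,0],[0,0,0,0,0]]'|sed -n '2p;4p'
python3 - <<'E'
from m import *
t=snap('top','t18'); g=cv2.cvtColor(t['img'],cv2.COLOR_RGB2GRAY)
g0=cv2.cvtColor(dict(np.load('pics/t13.npz'))['img'],cv2.COLOR_RGB2GRAY)
print(g[134:168:2,308:332:2]); print(g0[134:168:2,308:332:2])
E
```

```text
tool_pos: [0.506, -0.0591, 0.1701]
ft_force: [0.0, 0.2, -0.2]
[[141 146 146 146 145 139 124 122 135 140 149 151]
 [141 145 146 147 141 103  67  65  96 135 149 151]
 [142 140 139 144 132  71  50  51  66 123 149 151]
 [142 126 114 116 110  65  49  48  59 118 149 151]
 [136 104  88  88  85  67  57  55  69 112 148 151]
 [135  98  90  88  86  77  80  79  89 113 148 152]
 [134  95  91  87  79  78  84  81  92 113 148 151]
 [134  96  91  77  67  77  79  70  88 114 148 151]
 [133  97  90  75  69  72  72  72  88 114 148 151]
 [132  96  92  75  66  66  67  68  88 115 149 152]
 [132  97  94  85  75  75  75  77  91 115 148 151]
 [132  98  95  96  95  95  95  95  97 115 148 151]
 [132  97  96  98  98  99  98  97  98 115 148 151]
 [132  95  90  92  92  93  92  92  93 115 148 151]
 [137 113 101  94  92  94  92  88  99 126 149 151]
 [115 114 110 106 106 106 107 107 113 130 150 151]
 [100  97  90  82  79  75  71  72  84 121 143 149]]
[[146 150 151 150 149 150 150 150 149 146 153 155]
 [146 150 150 151 151 151 150 149 149 145 154 155]
 [148 150 149 150 150 149 150 148 148 145 154 155]
 [149 142 129 128 128 130 130 128 129 136 154 155]
 [144 112  99 100  99 101 100  99 100 120 153 155]
 [139 100  94  98  97  97  98  98  98 117 152 155]
 [138 100  94  91  86  86  89  89  96 117 153 155]
 [138 100  94  80  71  69  68  69  90 117 152 156]
 [137 100  93  78  71  65  56  56  80 117 152 155]
 [137 100  91  75  64  55  51  52  61 111 152 155]
 [137  99  89  81  69  53  51  50  56 110 153 155]
 [137  99  91  91  85  65  53  53  67 114 152 155]
 [135 101  95  94  93  88  75  75  90 118 152 156]
 [136  98  93  93  94  94  92  91  96 118 152 155]
 [141 117 104  99  97  97  96  92 102 129 153 156]
 [112 113 111 109 109 111 112 112 117 134 153 155]
 [ 87  87  87  87  92  86  77  79 103 135 154 155]]
```

The lever has moved: the knob went from row 153.5 to 139 (fully on would be about 138.8). I'll push again until I feel the end stop.

```bash
python3 -m creep '[[-3,-4,0,0,0],[-3,-4,0,0,0],[-3,-4,0,0,0],[-3,0,0,0,0],[-3,0,0,0,0],[0,0,3,0,0],[0,0,2,0,0],[-1,0,0,0,0],[0,0,0,0,0],[0,0,0,0,0]]'|sed -n '2p;4p'
python3 - <<'E'
from m import *
go(.692,-.1815,.119,177.8)
E
```

```text
tool_pos: [0.6471, -0.168, 0.119]
ft_force: [-0.1, 0.1, 0.8]
go shift cm [-4.54 -1.17 -0.  ] turn -0.15
```

```bash
python3 -m creep '[[-1.5,-1.2,0,0,0],[-1.5,0,0,0,0],[-1.5,0,0,0,0],[0,0,0,0,0]]'|sed -n '2p;4p'
python3 -m creep '[[-0.3,0,0,0,0],[-0.3,0,0,0,0],[-0.2,0,0,0,0],[0,0,0,0,0]]'|sed -n '2p;4p'
python3 -m creep '[[-0.2,0,0,0,0],[-0.2,0,0,0,0],[0,0,0,0,0]]'|sed -n '2p;4p'
```

```text
tool_pos: [0.6932, -0.1816, 0.12]
ft_force: [-0.1, -0.9, -0.2]
tool_pos: [0.6952, -0.181, 0.1197]
ft_force: [-18.5, -0.1, 5.5]
tool_pos: [0.6956, -0.181, 0.1196]
ft_force: [-36.3, -1.2, 12.6]
```

The lever is at its stop. I'll retreat, check and hand in.

```bash
python3 -m creep '[[1,0,0,0,0],[3,0,0,0,0],[4,0,-3,0,0],[4,0,-3,0,0],[4,0,-3,0,0],[4,0,0,0,0],[2,4,0,0,0],[0,4,0,0,0],[0,4,0,0,0],[0,0,0,0,0],[0,0,0,0,0],[0,0,0,0,0]]'|sed -n '1,2p;4p'
python3 - <<'E'
from m import *
t=snap('top','t19'); g=cv2.cvtColor(t['img'],cv2.COLOR_RGB2GRAY); V=hsv(t)[2]
m=(g[128:160,314:330]<60); v,u=np.where(m); print('knob',u.mean()+314,v.mean()+128)
u,v=px(t,(.575,-.107,.032)); print('handle end',V[185:194,int(round(u))])
w=snap('wrist','w19'); H,S,V=hsv(w)   # wood visible inside the mouth?
c=w; print(px(w,(.657,-.11,.03)),px(w,(.68,-.11,.034)))
E
```

```text
t: 50.98
tool_pos: [0.5093, -0.0557, 0.1949]
ft_force: [0.5, 0.2, 0.5]
knob 321.258064516129 139.58064516129033
handle end [154 155 155 153 151 149 146 147 151]
[216.43230888 293.19732415] [217.55633738 310.76367758]
```

```bash
python3 - <<'E'
from m import *
for f in('t15','t16','t18','t19'):
    t=dict(np.load(f'pics/{f}.npz')); V=hsv(t)[2]; print(f); print(V[164:200:3,282:312:2])
E
```

```text
t15
[[ 94  96  94  94  93  94  90  88  94 100 103 103 105 113 114]
 [147 147 146 146 134 104  59  53  93 129 125 122 120 121 103]
 [157 157 157 157 149 117  61  55 108 153 156 156 156 142  94]
 [157 157 157 156 148 108  57  55 111 153 156 156 144  88  85]
 [157 157 157 156 149 107  58  61 131 156 156 153 107  69 103]
 [157 156 156 156 149 107  57  61 131 156 153 124  66  93 129]
 [157 157 157 156 149 102  55  61 131 155 142  84  78 116 144]
 [157 156 156 156 147  98  55  61 126 152 108  65 104 131 149]
 [156 156 150 148 138  94  58  72 125 123  71  88 121 145 144]
 [156 151 149 154 156 150 146 149 148  96  69 107 134 149 129]
 [157 156 157 157 157 156 156 155 121  67  97 118 147 142 111]
 [156 156 156 157 156 157 156 141  85  77 101 137 149 122 125]]
t16
[[ 87  88  85  86  86  85  82  80  86  91  93  94  93  78  56]
 [135 136 135 135 129 103  56  50  84 117 115 112 112 112 105]
 [145 146 145 145 144 115  59  51  97 140 143 143 143 143 133]
 [145 145 145 144 142 107  55  52 102 143 146 148 149 148 145]
 [149 150 148 147 144 106  55  58 129 155 155 155 152 152 149]
 [154 156 155 155 14
[... 1243 characters left out ...]
1 118]
 [134 116 145 134 120 140 142 141 140 138 137 135 133 132 130]
 [116 134 147 123 135 148 147 147 146 144 143 142 141 139 138]
 [112 144 141 124 148 152 151 150 149 149 148 147 146 146 144]
 [128 148 131 134 154 154 154 155 154 153 153 152 151 150 148]
 [142 146 125 146 155 156 156 155 155 155 154 154 154 154 154]
 [147 138 129 153 155 155 156 156 156 156 155 155 155 155 155]
 [148 126 143 154 154 154 154 155 155 156 156 156 155 155 155]
 [143 124 146 150 151 152 153 153 154 154 154 154 155 154 155]
 [142 145 148 144 147 142 146 149 150 151 152 153 154 154 154]
 [140 148 153 154 155 154 154 154 151 152 151 150 149 150 151]
 [135 148 153 155 155 154 155 155 155 155 154 153 154 151 150]]
```

In this frame the white arm covers the handle. I'll move it aside for a clean check.

```bash
python3 -m creep '[[1,4,0,0,0],[1,4,0,0,0],[1,4,0,0,0],[1,4,0,0,0],[0,4,0,0,0],[0,4,0,0,0],[0,0,0,0,0],[0,0,0,0,0]]'|sed -n '1,2p'
python3 - <<'E'
from m import *
t=snap('top','t20'); V=hsv(t)[2]; print(V[164:200:3,282:312:2]); H,S,V=hsv(t)
print('wood',rect(t,(H>8)&(H<22)&(S>80)&(V>100),.01,20,3000,(137,105,320,260)))
m=V[128:160,314:330]<60; v,u=np.where(m); print('knob',u.mean()+314,v.mean()+128)
E
```

```text
t: 51.75
tool_pos: [0.4793, 0.1865, 0.1939]
[[ 96  97  95  96  95  95  93  90  97 103 105 106 107 116 117]
 [149 149 149 148 136 106  60  55  96 130 128 124 124 125 125]
 [159 160 160 159 151 119  63  56 111 156 159 160 159 159 159]
 [159 159 160 159 151 111  59  57 114 156 159 159 159 158 157]
 [159 159 160 158 151 109  60  63 133 159 159 159 156 156 158]
 [159 159 159 159 152 109  60  63 134 158 158 157 158 159 159]
 [159 160 160 159 152 104  59  62 135 158 157 157 158 159 159]
 [159 159 159 159 150 100  57  63 128 158 155 151 157 160 159]
 [159 159 154 151 140  97  60  75 128 147 152 148 150 157 159]
 [159 155 151 157 158 152 148 152 157 155 146 136 141 150 157]
 [159 159 159 160 160 159 160 160 159 159 159 150 141 150 156]
 [159 160 160 159 159 159 160 159 159 160 160 158 146 152 159]]
wood []
knob 321.04 139.4
```

The handle is exactly where it was, no wood lies outside the oven, and the lever is over.

```bash
python3 -c "
from plant import manip
print(manip.hand_in())"
```

```text
the job is handed in; nothing more can be done
None
```

I handed the job in after about 52 s: all four wooden bars are stacked in two crosswise layers, the tray is pushed home against the oven stop, and the lever was then pushed to its end stop. I could not see the stack inside the oven; the slide in was smooth and no wood showed outside afterwards.

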